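# Damp check of the window ledge

### The arm

A 7-joint arm with a two-finger parallel gripper is mounted at the origin on the work surface. World frame = base frame: x ahead of the robot, y to its left, z up, the work surface at z = 0. Lengths are in m, angles in rad, forces in N, time in s.
With the tool pointing down it reaches from about 0.4 to 0.85 m from the base axis. Payload 4.5 kg.
Tool frame: the origin (TCP) lies midway between the tips of the shut fingers; the grasp point (between the pads) lies 19 mm behind it; z points along the fingers, x is the direction in which the jaws open and shut, and the axes are right-handed (so a half turn about z gives the same grasp; the last joint's range is limited). The gripper opens to 88 mm and grips with 3 to 60 N. Pads are 18 mm wide; open, the fingers measure 123 mm over their backs; the gripper's body (75 mm by 187 mm) begins 45 mm behind the grasp point.
Start: joints at [0.034, 0.689, -0.195, 1.565, 0.157, 0.902, -0.215], TCP at [0.625, 0, 0.239] pointing down, gripper open.
Joint ranges: [-3.01, 3.01], [-0.46, 2.08], [-1.47, 1.51], [0.13, 2.56], [-1, 4.14], [0.04, 2.09], [-2.66, 2.66]. Speed limits (rad/s): [2.57, 2.57, 3.14, 3.14, 3.14, 3.14, 3.14].

### API

Orientations are given as a unit quaternion [x, y, z, w].
In Python, from plant import r gives the robot as it stands. The module is installed in compiled form; this text tells all that it offers.
- The arm moves only by the tool play_rows, never from a script. Its argument "increments" is a list of rows, each a list of 7 numbers: the opening, from 0 (shut) to 1 (fully open), then the shift along the tool's x, y, z in mm, then the turn, a rotation vector about the tool's x, y, z in rad. In form: [[hand, dx, dy, dz, wx, wy, wz], ...]. A call has exactly 8 rows; each row shifts and turns the pose as measured when the row begins, along the tool's axes as they then stand; what a row does not reach is not made up. A row lasts 1/8 s, in which the tool goes at most 62.5 mm and 10.7 degrees, less where a joint would pass 70% of its speed; a pose out of reach is approached as far as the arm can. A call is refused whole if a number of a shift passes 62.5 or a number of a turn 0.188, either way. A call with a gripper value outside its range is refused whole. The fingers move at their own pace and stop on an object; "grip_force" is the grip in N (left out, the last holds). Time passes only in rows, so rows that do not move let the fingers close, or fill a call up. It gives the time, the measured TCP pose, the force and the opening at its end, in the units of the state.
- r.get_state(): the state, without advancing time (a new reading comes with each control period).
- r.snapshot(name): name is "scene" or "side" or "wrist"; returns the picture (384x512x3 uint8, red, green, blue); there is no depth.
- r.get_calibration(name): a dict with "fx", "fy", "cx", "cy" (pixels), "R" (3x3) and "t" (3): a world point X has camera coordinates R X + t. Camera axes: x right, y down, z forward; pixel columns grow to the right and rows downward; lengths in m; the calibration is good to about 2 mm. A picture is of the moment at which its call begins: read the wrist's pose just before it. get_calibration takes no time and is no camera call; for the wrist camera it gives the pose at the moment of the call.
- r.finish_job(): hands the job in, once; it reports no verdict.
The state is a dict: "clock": time; "q": joint angles; "qd": joint speeds; "joint_torque": joint torques, N m; "tool_pos": TCP position; "eef_rot": TCP orientation; "contact_force": force on the tool from outside, world axes, zero at the start; "moment": the same for the moment, N m; "opening": opening from 0.0 (shut) to 1.0 (fully open).
Only numpy, scipy, OpenCV 4.12 (cv2) and the standard library are available. Lean on these libraries where they do the work, as an engineer would, in place of code of your own. Each camera call takes 0.05 s, during which the arm holds its last target.

### The job

Check the piece of window ledge for damp: lift the damp pen out of its stand, dry its tip by dipping it down near the floor of the bowl of drying beads and stirring at least two full rounds about midway between the bowl's middle and its wall, keeping the beads in the bowl. Then set the tip inside the ring drawn on the sloping board, with the pen square to the board, and press gently until the sprung tip is about half in. Finish while still holding the pen there like that, and leave the other things where they are.

Things in the scene. Friction and masses are not known exactly. Their poses are not given: they have to be found in the camera images.
- pen: Damp pen standing upright in its stand, drawn out straight up by at least 80 mm. 165 mm long, 70 to 130 g. Grey square handle 20 x 20 mm over a steel shank 8 mm thick. Origin at the point of the tip (tip fully out), z up the axis; x, y square to the handle's flats. Handle from z = 75 to 165 mm; its shoulder rests loosely on the stand's top
- plunger (a joint): How far the pen's sprung tip (a rounded steel pin 6 mm thick) is pushed into the pen, in m: 0 fully out, 0.012 bottomed. The spring gives about 1 N as it starts to move, 3.4 N at half (0.006) and 5.8 N at the bottom
- pen_point (a point): The very end of the sprung tip; it is at the pen's origin when the tip is out and moves up the pen as the tip is pushed in
- stand: Fixed upright wooden block, 70 x 70 mm and 85 mm high, with one 12 mm hole down its middle where the pen stands. Origin at the centre of its underside, z up; the pen's handle sides are parallel to the block's sides
- bowl: White bowl with a flat floor, fixed to the table, holding six drying beads. 140 mm across the rim, 45 mm high, inside radius 60 mm at the floor and 66 mm at the rim, floor 5 mm above the table. Origin: centre of its underside, z up. At the start the beads lie in a loose ring 36 mm from the middle; the middle (20 mm radius) is clear
- sill: A piece of sloping window ledge on two blocks, fixed on the table. Origin on the table under its middle, z up, its slope falls towards its own -x
- ledge: The sill's pale wooden board, 110 mm (x) by 150 mm (y) by 20 mm thick, sloping 15 degrees (0.26 rad). Origin at the board's centre, about 36 mm above the table, z square out of its upper face (face at z = +10 mm), x up the slope, y along the ledge
- ring_spot (a point): The middle of the drawn ring (28 mm across) on the board's upper face, about 45 mm above the table, 35 mm to the board's +y side; its z points square out of the sloping face. The drawn square at 35 mm on the -y side is not the spot
- bead0: One of six loose clay drying beads in the bowl, a short round barrel 18 mm across and 16 mm high, 12 g. Origin at its centre, 8 mm above the bowl's floor
- bead1: One of six loose clay drying beads in the bowl, a short round barrel 18 mm across and 16 mm high, 12 g. Origin at its centre, 8 mm above the bowl's floor
- bead2: One of six loose clay drying beads in the bowl, a short round barrel 18 mm across and 16 mm high, 12 g. Origin at its centre, 8 mm above the bowl's floor
- bead3: One of six loose clay drying beads in the bowl, a short round barrel 18 mm across and 16 mm high, 12 g. Origin at its centre, 8 mm above the bowl's floor
- bead4: One of six loose clay drying beads in the bowl, a short round barrel 18 mm across and 16 mm high, 12 g. Origin at its centre, 8 mm above the bowl's floor
- bead5: One of six loose clay drying beads in the bowl, a short round barrel 18 mm across and 16 mm high, 12 g. Origin at its centre, 8 mm above the bowl's floor
- tray: Low round turntable tray, 264 mm across, rim 26 mm high, behind the working area; it stays fixed. Origin centre of its underside
- saucer: White saucer on the tray, 100 mm across; bystander, leave it where it is
- bottle: Orange bottle with a push dispenser on the tray, 48 mm across, 147 mm high; bystander, leave it where it is
- compact: Round steel compact mirror on the tray, 68 mm across, 12 mm thick; bystander, leave it where it is
- hairbrush: Wooden hairbrush lying on the table, 200 x 60 x 32 mm; bystander, leave it where it is
- mug: Mug, 80 mm across, 90 mm high; bystander, leave it where it is
- padlock: Brass padlock lying on the table, about 65 x 45 x 18 mm; bystander, leave it where it is
Mind the look-alikes: they are no part of the job. Leave any red look-alike of the bowl alone.

How it is judged:
On the way, in this order (a step that is already met when the one before it is completed fails the run):
1. the held pen's tip is down among the beads on one side of the bowl (z of pen_point in the frame of bowl below 0.018 m and horizontal distance between pen_point and bowl below 0.066 m and contact force between the fingers and pen above 0.5 N and x of pen_point in the frame of bowl above 0.015 m), for 0.02 s.
2. it has swept a quarter round (z of pen_point in the frame of bowl below 0.018 m and horizontal distance between pen_point and bowl below 0.066 m and contact force between the fingers and pen above 0.5 N and x of pen_point in the frame of bowl between -0.009 and 0.009 m and (y of pen_point in the frame of bowl above 0.012 m or y of pen_point in the frame of bowl below -0.012 m)), for 0.02 s.
3. it has swept to the opposite side (z of pen_point in the frame of bowl below 0.018 m and horizontal distance between pen_point and bowl below 0.066 m and contact force between the fingers and pen above 0.5 N and x of pen_point in the frame of bowl below -0.015 m), for 0.02 s.
4. it has swept another quarter (all of step 2), for 0.02 s.
5. it is back at the first side, and beads have been shifted (one by over 6 mm) (all of step 1 and distance of any of bead0, bead1, bead2, bead3, bead4, bead5 from where it was at the start of the episode above 0.006 m), for 0.02 s.
At the end, for the whole second after the job is handed in: The pen is held by the fingers and still, its point within 12 mm of the ring's middle on the board, its axis within 0.14 rad (8 degrees) of square to the board, the sprung tip 2.5 to 9.5 mm in (1 to 7 N on the board), and all six beads are in the bowl (distance between pen_point and ring_spot below 0.012 m and angle between the z axis of pen and the z axis of ring_spot, either way round below 0.14 rad and value of joint plunger between 0.0025 and 0.0095 m and contact force between pen and ledge between 1 and 7 N and contact force between the fingers and pen above 0.5 N and linear speed of pen below 0.02 m/s and horizontal distance between each of bead0, bead1, bead2, bead3, bead4, bead5 and bowl below 0.064 m and height (world z) of each of bead0, bead1, bead2, bead3, bead4, bead5 below 0.045 m); the arm keeps its last pose, push and grip.
It fails at once if the pen is pressed hard on the board (over 15 N) (contact force between pen and ledge above 15 N).
It fails at once if a bystander is moved by more than 20 mm (distance of any of saucer, bottle, compact, hairbrush, mug, padlock from where it was at the start of the episode above 0.02 m).
It also fails if it takes over 64 s, if anything falls off the work surface, if the arm or the gripper's body presses on something with over 40 N, if the wrist force passes 120 N, or if a joint passes its speed limit or range.

## Working session

There is one attempt and no reset: what is moved stays moved. The work goes in short steps, Python scripts to look and compute and a tool call to move; the robot and the scene stay as the last step left them, time stands still between calls to the robot, and variables do not carry over. Pictures are saved under pics/ and viewed, and the job is handed in when it is done.

Besides the shell and the picture viewer there is one more tool, called after "Emit:" as name([rows], argument=value, ...), one row to a line, values as JSON. play_rows: Moves the arm, as the interface text tells. Its arguments: {"type":"object","properties":{"increments":{"type":"array"},"grip_force":{"type":"number"}},"required":["increments"]}

```bash
mkdir -p pics
python3 - <<'E'
from plant import r
import cv2
print(r.get_state())
for n in ["scene","side","wrist"]:
    c=r.get_calibration(n); print(n,c)
    cv2.imwrite(f"pics/{n}0.png",r.snapshot(n)[:,:,::-1])
E
```

```text
{'clock': 0.0, 'q': array([ 0.03381935,  0.68994185, -0.19446135,  1.56632978,  0.15730033,
        0.90248866, -0.21515796]), 'qd': array([-4.07912532e-04, -7.57970954e-04, -8.65013512e-04, -3.27804470e-05,
       -6.44049158e-04, -1.11025027e-03, -9.45049783e-04]), 'joint_torque': array([ 3.38560185e-04, -5.27571630e+01, -1.26686912e+00, -1.53434461e+01,
       -5.26333472e-02,  6.56995355e-03,  1.65937727e-04]), 'tool_pos': array([ 6.24381465e-01, -9.02209187e-05,  2.37938781e-01]), 'eef_rot': array([ 9.99999604e-01, -1.75397099e-05, -8.86274715e-04,  8.26552350e-05]), 'contact_force': array([ 0.3256289 ,  0.11259567, -0.57319207]), 'moment': array([-0.00027138,  0.05953341, -0.02516683]), 'opening': 0.9971524835135581}
scene {'fx': 478.7898205470562, 'fy': 478.7898205470562, 'cx': 259.182531123199, 'cy': 192.11232508937425, 'R': array([[-0.2583854 ,  0.9660403 , -0.00176556],
       [ 0.74497037,  0.19809193, -0.63700764],
       [-0.61502531, -0.16590876, -0.77085547]]), 't': array([ 0.17464012, -0.36721605,  1.5445899 ])}
side {'fx': 389.59739727441263, 'fy': 389.59739727441263, 'cx': 251.87900488918777, 'cy': 189.63672976919005, 'R': array([[-9.86764710e-01, -1.62156663e-01, -7.89581276e-04],
       [-9.14749455e-02,  5.60655708e-01, -8.22980870e-01],
       [ 1.33894514e-01, -8.12016252e-01, -5.68068539e-01]]), 't': array([0.5327521 , 0.09269318, 1.19512976])}
wrist {'fx': 335.6123898677311, 'fy': 335.6123898677311, 'cx': 259.0576210475975, 'cy': 190.8809032931135, 'R': array([[ 9.99999429e-01, -6.51066183e-04, -8.47683584e-04],
       [-3.95878918e-04, -9.62277848e-01,  2.72068350e-01],
       [-9.92841637e-04, -2.72067859e-01, -9.62277556e-01]]), 't': array([-0.62562732, -0.0369425 ,  0.39015883])}
```

View pics/scene0.png

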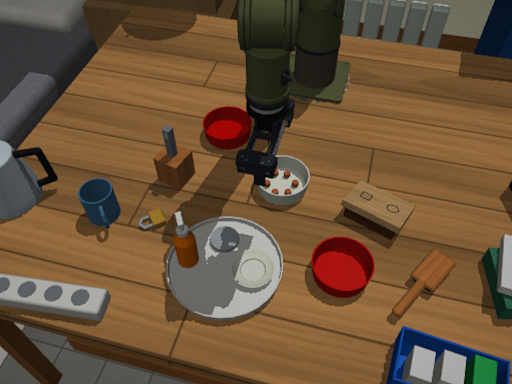

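View pics/side0.png

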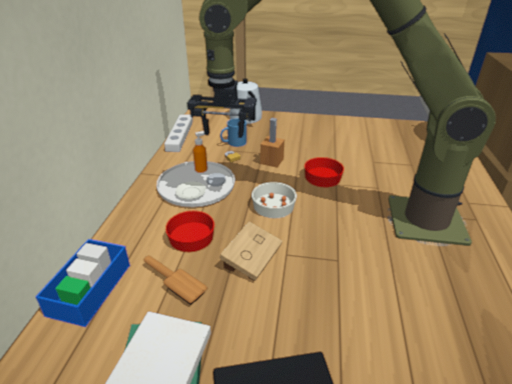

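View pics/wrist0.png

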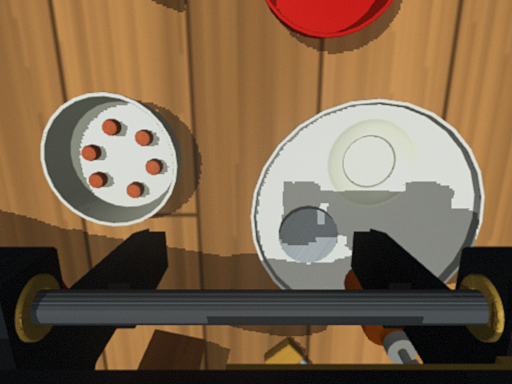

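The bowl is at about (282,180) in the scene view, the stand and pen at about (173,160), and the sill at about (377,208). I'll enlarge crops of each.

Run:
```python
import cv2
s=cv2.imread("pics/scene0.png"); d=cv2.imread("pics/side0.png")
def crop(im,x,y,w,h,k,n):
    cv2.imwrite(n,cv2.resize(im[y:y+h,x:x+w],None,fx=k,fy=k,interpolation=cv2.INTER_CUBIC))
crop(s,140,115,80,80,7,"pics/c_stand.png")
crop(s,330,170,95,75,8,"pics/c_sill.png")
crop(s,235,140,90,75,8,"pics/c_bowl.png")
crop(d,210,215,85,70,8,"pics/d_sill.png")
crop(d,250,105,50,70,8,"pics/d_stand.png")
crop(d,240,170,70,55,8,"pics/d_bowl.png")
```

```text
(no output)
```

View pics/c_stand.png

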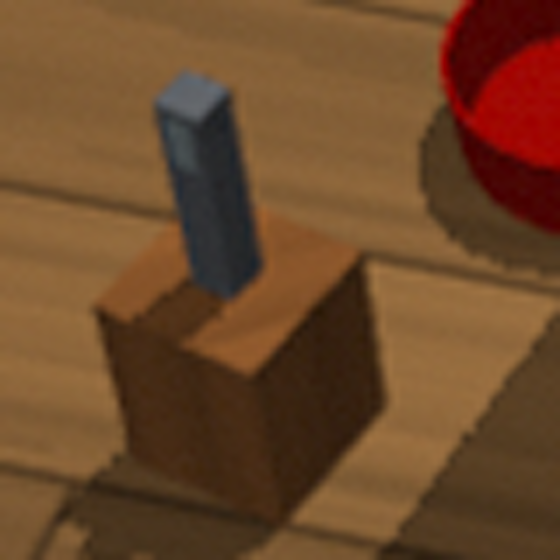

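View pics/c_sill.png

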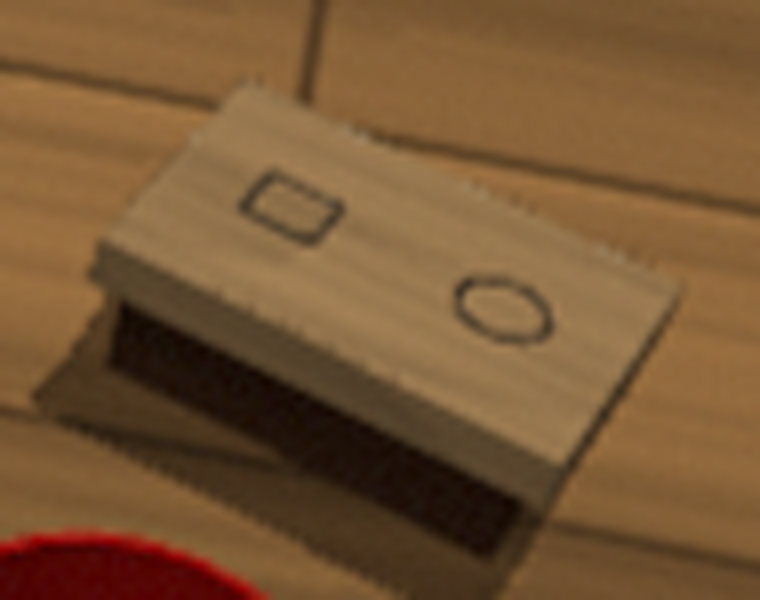

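View pics/c_bowl.png

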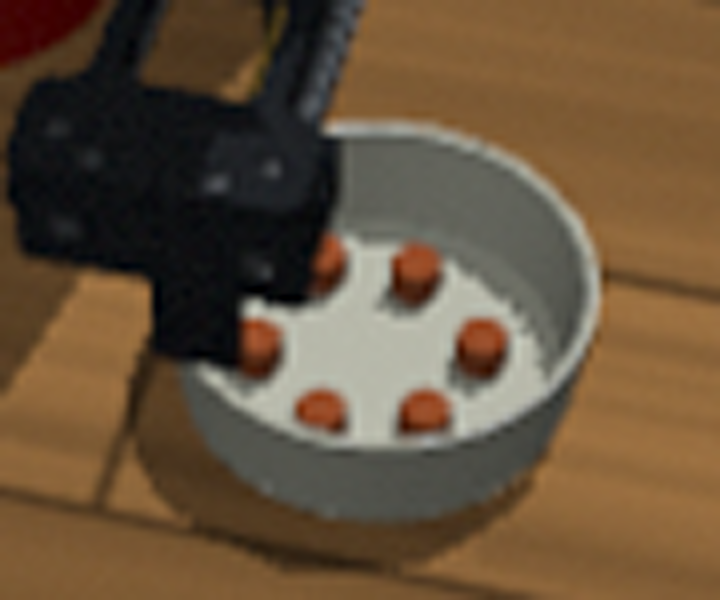

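View pics/d_sill.png

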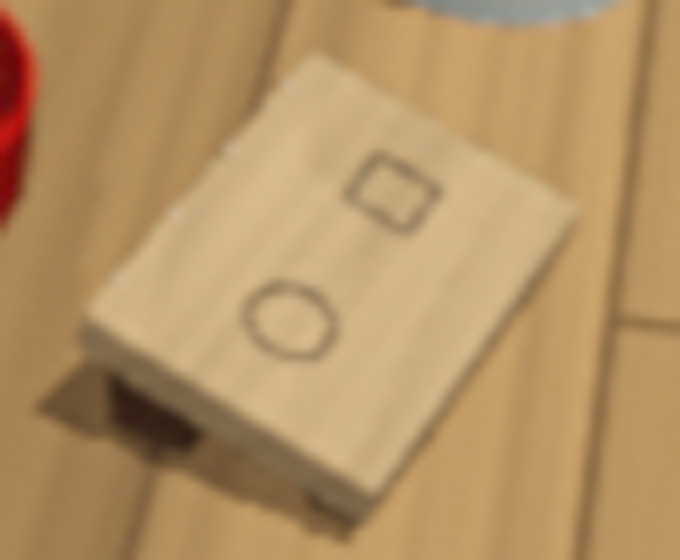

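View pics/d_stand.png

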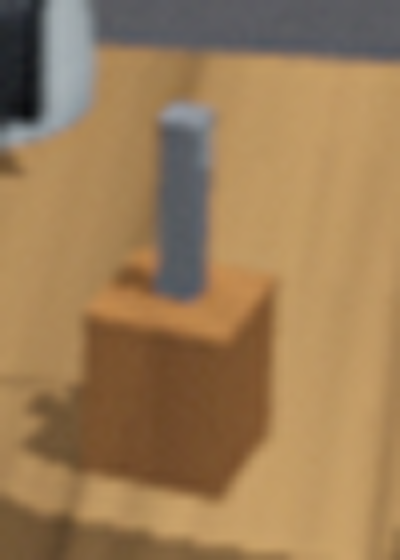

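View pics/d_bowl.png

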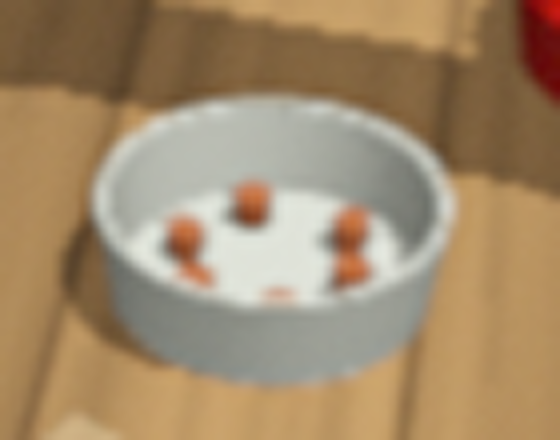

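```bash
cat > h.py <<'E'
from plant import r
import numpy as np, cv2
from scipy.optimize import least_squares
from scipy.spatial.transform import Rotation as Rn
def proj(c,X):
    p=c["R"]@np.asarray(X)+c["t"]; return np.array([c["fx"]*p[0]/p[2]+c["cx"],c["fy"]*p[1]/p[2]+c["cy"]])
def ray(c,uv,z):
    d=c["R"].T@np.array([(uv[0]-c["cx"])/c["fx"],(uv[1]-c["cy"])/c["fy"],1]); o=-c["R"].T@c["t"]
    return o+d*(z-o[2])/d[2]
def tri(obs):
    f=lambda X:np.concatenate([proj(c,X)-uv for c,uv in obs])
    s=least_squares(f,[.6,0,.05]); return s.x,np.abs(s.fun).max()
def cp(uv,o,k): return ((uv[0]+.5)/k-.5+o[0],(uv[1]+.5)/k-.5+o[1])
E
python3 - <<'E'
from h import *
S=r.get_calibration("scene");D=r.get_calibration("side");np.set_printoptions(precision=4,suppress=True)
so=(330,170);do=(210,215)
P={}
for n,a,b in [("A",(248,80),(578,208)),("B",(100,245),(318,55)),("C",(560,465),(85,325)),("Dd",(682,288),(372,500)),("ring",(503,310),(290,320)),("sq",(291,207),(393,193))]:
    P[n],e=tri([(S,cp(a,so,8)),(D,cp(b,do,8))]); print(n,P[n],e)
n=np.cross(P["Dd"]-P["A"],P["B"]-P["A"]);n/=np.linalg.norm(n);print("n",n,np.degrees(np.arccos(abs(n[2]))))
v=P["ring"]-P["sq"];print("y",np.linalg.norm(v),np.degrees(np.arctan2(v[1],v[0])))
# full fit of the board: x,y,yaw
def board(p):
    R=(Rn.from_euler('z',p[2])*Rn.from_euler('y',-np.radians(15))).as_matrix(); c=np.array([p[0],p[1],p[3]])
    return R,c,{k:c+R@np.array(q) for k,q in {"A":(.055,-.075,.01),"B":(-.055,-.075,.01),"C":(-.055,.075,.01),"Dd":(.055,.075,.01),"ring":(0,.035,.01),"sq":(0,-.035,.01)}.items()}
so_={"A":((248,80),(578,208)),"B":((100,245),(318,55)),"C":((560,465),(85,325)),"Dd":((682,288),(372,500)),"ring":((503,310),(290,320)),"sq":((291,207),(393,193))}
def f(p):
    R,c,B=board(p); return np.concatenate([np.r_[proj(S,B[k])-cp(a,so,8),proj(D,B[k])-cp(b,do,8)] for k,(a,b) in so_.items()])
m=(P["ring"]+P["sq"])/2; y0=np.arctan2(v[1],v[0])-np.pi/2
s=least_squares(f,[m[0],m[1],y0,.036]);print("fit",s.x,np.abs(s.fun).max());R,c,B=board(s.x);print("ring",B["ring"],"n",R[:,2])
# pen handle top
po=(140,115);qo=(250,105)
for nm,a,b in [("pentop",(193,92),(186,113)),("penbot front",(228,300),(182,298)),]:
    print(nm,tri([(S,cp(a,po,7)),(D,cp(b,qo,8))]))
# stand top corners z=.085
for u in [(95,312),(255,376),(363,255),(245,205)]: print("st",ray(S,cp(u,po,7),.085))
for u in [(85,316),(225,340),(275,283),(140,255)]: print("stD",ray(D,cp(u,qo,8),.085))
print("pentop.16",ray(S,cp((193,95),po,7),.165),ray(D,cp((186,114),qo,8),.165))
# bowl rim ellipse extremes
bo=(235,140);eo=(240,170)
print("bowl S", [ray(S,cp(u,bo,8),.045) for u in [(598,280),(400,450)]])
print("bowl D", [ray(D,cp(u,eo,8),.045) for u in [(93,200),(455,200),(272,100),(272,302)]])
W=r.get_calibration("wrist")
print("bowl W rim",[ray(W,u,.045) for u in [(42,150),(180,165),(100,93),(112,225)]])
print("beads W",[ray(W,u,.021) for u in [(111,126),(144,137),(153,167),(135,190),(97,180),(91,152)]])
E
```

```text
A [0.4237 0.2012 0.0324] 0.08813169204807991
B [0.5215 0.1649 0.0563] 0.5558021563568332
C [0.5703 0.3061 0.0561] 0.3784256100677226
Dd [0.4729 0.3411 0.0299] 0.22666622467647812
ring [0.509  0.286  0.0472] 0.1223714136492049
sq [0.4852 0.2199 0.0469] 0.07891953219396441
n [ 0.2054 -0.0892 -0.9746] 12.93882767698751
y 0.0702393748360435 70.22653422205617
fit [ 0.4984  0.2501 -0.2913  0.0318] 38.76517245174222
ring [0.5059 0.2844 0.0414] n [-0.2479  0.0743  0.9659]
pentop (array([ 0.5096, -0.2712,  0.1765]), np.float64(0.2042122897799885))
penbot front (array([ 0.5118, -0.273 ,  0.0793]), np.float64(1.190490720581522))
st [ 0.5376 -0.312   0.085 ]
st [ 0.552  -0.2453  0.085 ]
st [ 0.4861 -0.229   0.085 ]
st [ 0.473 -0.28   0.085]
stD [ 0.5498 -0.2474  0.085 ]
stD [ 0.4843 -0.2349  0.085 ]
stD [ 0.4674 -0.2938  0.085 ]
stD [ 0.533 -0.312  0.085]
pentop.16 [ 0.5003 -0.2766  0.165 ] [ 0.5118 -0.2972  0.165 ]
bowl S [array([0.4521, 0.0724, 0.045 ]), array([0.5364, 0.0273, 0.045 ])]
bowl D [array([0.5394, 0.0164, 0.045 ]), array([ 0.3986, -0.0065,  0.045 ]), array([ 0.4781, -0.0659,  0.045 ]), array([0.462 , 0.0711, 0.045 ])]
bowl W rim [array([0.4048, 0.0174, 0.045 ]), array([0.5443, 0.0018, 0.045 ]), array([0.4711, 0.0731, 0.045 ]), array([ 0.4663, -0.0643,  0.045 ])]
beads W [array([0.4675, 0.0394, 0.021 ]), array([0.5017, 0.0277, 0.021 ]), array([ 0.5086, -0.0052,  0.021 ]), array([ 0.486 , -0.0316,  0.021 ]), array([ 0.4447, -0.02  ,  0.021 ]), array([0.4423, 0.0115, 0.021 ])]
```

Emit:
play_rows([
  [1,-19,45,0,0,0,0],
  [1,-19,45,0,0,0,0],
  [1,-19,45,0,0,0,0],
  [1,-19,45,0,0,0,0],
  [1,-19,45,0,0,0,0],
  [1,-19,45,0,0,0,0],
  [1,0,0,0,0,0,0.113],
  [1,0,0,0,0,0,0.113],
], grip_force=25)

```text
clock: 1.15
tool_pos: [0.5059, -0.2785, 0.235]
eef_rot: [0.993, -0.116, -0.003, -0.001]
contact_force: [-0.4, 0.2, 0.4]
opening: 1.001
```

Run:
```python
from h import *
S=r.get_calibration("scene");D=r.get_calibration("side");np.set_printoptions(precision=4,suppress=True)
so=(330,170);do=(210,215)
def board(p):
    R=(Rn.from_euler('z',p[2])*Rn.from_euler('y',-np.radians(15))).as_matrix(); c=np.array([p[0],p[1],p[3]])
    return R,c,{k:c+R@np.array(q) for k,q in {"A":(-.055,-.075,.01),"B":(.055,-.075,.01),"C":(.055,.075,.01),"Dd":(-.055,.075,.01),"ring":(0,.035,.01),"sq":(0,-.035,.01)}.items()}
so_={"A":((248,80),(578,208)),"B":((100,245),(318,55)),"C":((560,465),(85,325)),"Dd":((682,288),(372,500)),"ring":((503,310),(290,320)),"sq":((291,207),(393,193))}
def f(p):
    R,c,B=board(p); return np.concatenate([np.r_[proj(S,B[k])-cp(a,so,8),proj(D,B[k])-cp(b,do,8)] for k,(a,b) in so_.items()])
s=least_squares(f,[.497,.253,-.34,.036]);print("fit",s.x,np.abs(s.fun).max());R,c,B=board(s.x);print("ring",B["ring"],"n",R[:,2])
st=r.get_state();print(st["clock"],st["tool_pos"],st["eef_rot"],st["opening"])
W=r.get_calibration("wrist");print(W)
cv2.imwrite("pics/wrist1.png",r.snapshot("wrist")[:,:,::-1])
```

```text
fit [ 0.4995  0.2522 -0.3384  0.0351] 1.1730377367549067
ring [0.5087 0.2861 0.0447] n [-0.2441  0.0859  0.9659]
1.15 [ 0.5059 -0.2785  0.235 ] [ 0.9932 -0.116  -0.0026 -0.0007] 1.0013560836536772
{'fx': 335.6123898677311, 'fy': 335.6123898677311, 'cx': 259.0576210475975, 'cy': 190.8809032931135, 'R': array([[ 0.9729, -0.2311, -0.0047],
       [-0.2212, -0.9368,  0.2711],
       [-0.0671, -0.2627, -0.9625]]), 't': array([-0.5567, -0.1848,  0.3475])}
```

View pics/wrist1.png

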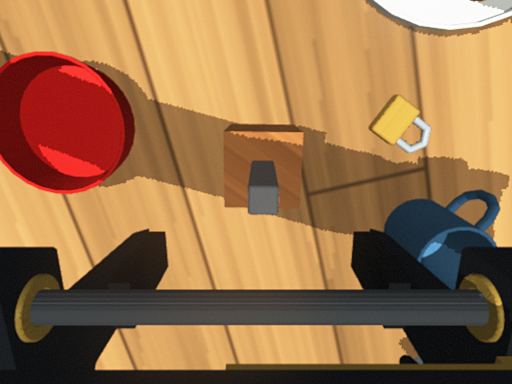

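Run:
```python
from h import *
np.set_printoptions(precision=4,suppress=True)
W=r.get_calibration("wrist")
print(ray(W,(263.5,200),.175)); c=[ray(W,u,.085) for u in [(224,131),(303,131),(303,207),(224,208)]]; print(c,np.mean(c,0))
st=r.get_state();Rt=Rn.from_quat(st["eef_rot"]).as_matrix();p=ray(W,(263.5,200),.175)
print("tool-frame delta",Rt.T@(p-st["tool_pos"]))
for q in (p,np.mean(c,0)): print((Rt.T@(q-st["tool_pos"]))*1000)
```

```text
[ 0.5106 -0.2743  0.175 ]
[array([ 0.4858, -0.2322,  0.085 ]), array([ 0.553 , -0.2484,  0.085 ]), array([ 0.539, -0.317,  0.085]), array([ 0.4671, -0.3008,  0.085 ])] [ 0.5112 -0.2746  0.085 ]
tool-frame delta [ 0.0042 -0.006   0.0599]
[ 4.1893 -5.9634 59.8865]
[  5.3624  -5.8351 149.8813]
```

Emit:
play_rows([
  [1,4.7,-6,4,0,0,0],
  [1,0,0,20,0,0,0],
  [1,0,0,20,0,0,0],
  [1,0,0,20,0,0,0],
  [1,0,0,20,0,0,0],
  [1,0,0,15,0,0,0],
  [1,0,0,11,0,0,0],
  [1,0,0,2,0,0,0],
])

```text
clock: 2.2
tool_pos: [0.5157, -0.2681, 0.1177]
eef_rot: [0.994, -0.108, -0.002, -0.002]
contact_force: [0.7, 0.5, 0.1]
opening: 0.997
```

Emit:
play_rows([
  [1,-3.3,7,-2,0,0,0.01],
  [1,0,0,0,0,0,0],
  [1,0,0,0,0,0,0],
  [1,0,0,0,0,0,0],
  [1,0,0,0,0,0,0],
  [1,0,0,0,0,0,0],
  [1,0,0,0,0,0,0],
  [1,0,0,0,0,0,0],
])

```text
clock: 3.2
tool_pos: [0.5118, -0.2754, 0.1217]
eef_rot: [0.994, -0.114, 0.0, -0.002]
contact_force: [0.4, 0.0, 0.3]
opening: 0.999
```

Run:
```python
from h import *
np.set_printoptions(precision=4,suppress=True)
W=r.get_calibration("wrist")
cv2.imwrite("pics/wrist2.png",r.snapshot("wrist")[:,:,::-1])
```

```text
(no output)
```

View pics/wrist2.png

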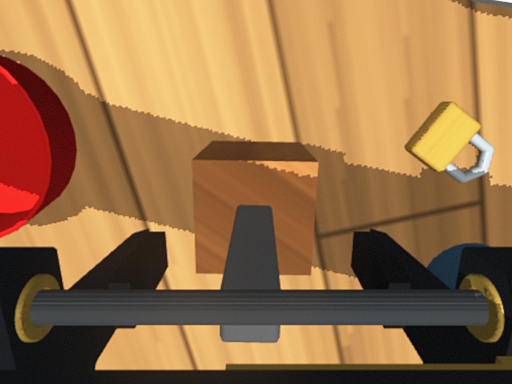

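The pen stands between the fingers, with its top centred near (251,335). I'll close on it.

Emit:
play_rows([
  [0,-1.5,0,0,0,0,0],
  [0,0,0,0,0,0,0],
  [0,0,0,0,0,0,0],
  [0,0,0,0,0,0,0],
  [0,0,0,0,0,0,0],
  [0,0,0,0,0,0,0],
  [0,0,0,-6,0,0,0],
  [0,0,0,-10,0,0,0],
], grip_force=25)

```text
clock: 4.25
tool_pos: [0.5096, -0.2748, 0.1378]
eef_rot: [0.994, -0.114, -0.001, -0.002]
contact_force: [0.2, -1.2, -1.3]
opening: 0.224
```

Emit:
play_rows([
  [0,0,0,-15,0,0,0],
  [0,0,0,-15,0,0,0],
  [0,0,0,-15,0,0,0],
  [0,0,0,-15,0,0,0],
  [0,0,0,-15,0,0,0],
  [0,0,0,-15,0,0,0],
  [0,0,0,-5,0,0,0],
  [0,0,0,0,0,0,0],
])

```text
clock: 5.25
tool_pos: [0.5103, -0.2756, 0.2419]
eef_rot: [0.994, -0.114, 0.001, -0.001]
contact_force: [0.7, -0.0, -1.0]
opening: 0.223
```

Run:
```python
from h import *
np.set_printoptions(precision=4,suppress=True)
for n in ("scene","side"):
    im=r.snapshot(n)[:,:,::-1]; x,y=(130,80) if n=="scene" else (240,70)
    cv2.imwrite(f"pics/{n}3.png",cv2.resize(im[y:y+110,x:x+90],None,fx=5,fy=5,interpolation=cv2.INTER_CUBIC))
print(r.get_state())
```

```text
{'clock': 5.35, 'q': array([ 0.5169,  0.6242, -0.1687,  1.7042,  0.1303,  0.824 ,  0.0631]), 'qd': array([-0.0001,  0.0083, -0.0009,  0.0057,  0.0003, -0.0009,  0.0009]), 'joint_torque': array([  0.0158, -49.8387,  -0.8785, -14.8083,  -0.0573,   0.0251,
         0.0014]), 'tool_pos': array([ 0.5101, -0.2754,  0.2413]), 'eef_rot': array([ 0.9935, -0.1136,  0.0005, -0.0013]), 'contact_force': array([ 0.3619, -0.1513, -1.4585]), 'moment': array([-0.0064,  0.0398, -0.0018]), 'opening': 0.22114919044201498}
```

View pics/scene3.png

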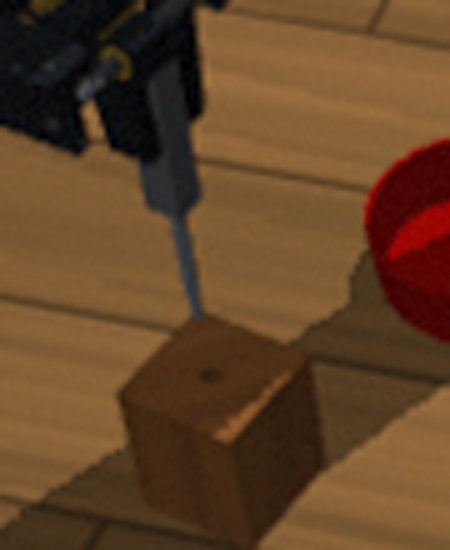

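View pics/side3.png

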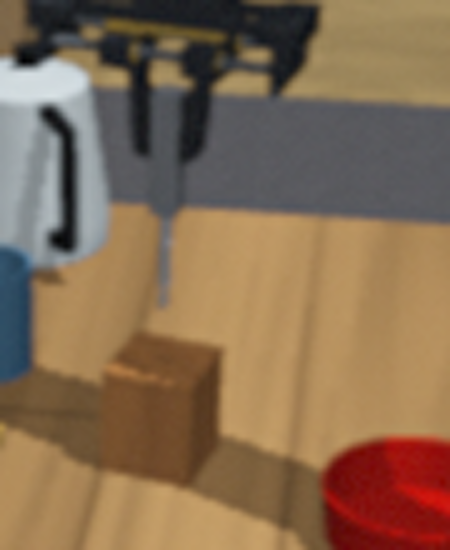

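Run:
```python
from h import *
np.set_printoptions(precision=4,suppress=True)
S=r.get_calibration("scene");D=r.get_calibration("side");st=r.get_state()
Rt=Rn.from_quat(st["eef_rot"]).as_matrix()
for a,b in [((199,317),(163,304))]:
    X,e=tri([(S,cp(a,(130,80),5)),(D,cp(b,(240,70),5))]);print(X,e,Rt.T@(X-st["tool_pos"])*1000)
t=st["tool_pos"]+Rt@[0,0,.111]
print(t,proj(S,t),cp((199,317),(130,80),5),proj(D,t),cp((163,304),(240,70),5))
```

```text
[ 0.5116 -0.2723  0.1285] 0.5902124087710092 [  0.7487  -3.0159 112.7984]
[ 0.5102 -0.2751  0.1303] [168.3193 141.3895] (169.4, 143.0) [272.2269 130.2343] (272.2, 130.4)
```

Emit:
play_rows([
  [0,0,0,0,0,0,-0.114],
  [0,0,0,0,0,0,-0.114],
  [0,-6,-40,0,0,0,0],
  [0,-6,-48,0,0,0,0],
  [0,-6,-48,0,0,0,0],
  [0,-6,-48,0,0,0,0],
  [0,-6,-48,0,0,0,0],
  [0,-6,-38,0,0,0,0],
])

```text
clock: 6.35
tool_pos: [0.4696, -0.0013, 0.2368]
eef_rot: [1.0, -0.0, -0.003, -0.002]
contact_force: [0.3, 0.5, -1.8]
opening: 0.222
```

Emit:
play_rows([
  [0,0,0,0,0,0,0],
  [0,0,0,0,0,0,0],
  [0,0,0,0,0,0,0],
  [0,0,0,0,0,0,0],
  [0,0,0,0,0,0,0],
  [0,0,0,0,0,0,0],
  [0,0,0,0,0,0,0],
  [0,0,0,0,0,0,0],
])

```text
clock: 7.35
tool_pos: [0.4691, -0.0025, 0.2357]
eef_rot: [1.0, -0.0, -0.005, -0.002]
contact_force: [0.2, -0.3, -1.6]
opening: 0.224
```

Emit:
play_rows([
  [0,4.5,-4.5,0,0,0.01,0],
  [0,0,0,10,0,0,0],
  [0,0,0,12,0,0,0],
  [0,0,0,12,0,0,0],
  [0,0,0,12,0,0,0],
  [0,0,0,5,0,0,0],
  [0,0,0,0,0,0,0],
  [0,0,0,0,0,0,0],
])

```text
clock: 8.35
tool_pos: [0.4735, 0.0027, 0.1802]
eef_rot: [1.0, -0.0, -0.0, -0.002]
contact_force: [0.5, -0.4, -0.8]
opening: 0.224
```

```bash
cat > look.py <<'E'
from h import *
import sys
np.set_printoptions(precision=4,suppress=True)
tag=sys.argv[1];sx,sy,dx,dy=map(int,sys.argv[2:6]);k=6
for n,x,y in (("scene",sx,sy),("side",dx,dy)):
    im=r.snapshot(n)[:,:,::-1]
    cv2.imwrite(f"pics/{n}{tag}.png",cv2.resize(im[y:y+95,x:x+110],None,fx=k,fy=k,interpolation=cv2.INTER_CUBIC))
st=r.get_state();Rt=Rn.from_quat(st["eef_rot"]).as_matrix()
print(st["clock"],st["tool_pos"],st["eef_rot"],st["contact_force"],st["opening"])
t=st["tool_pos"]+Rt@[.0005,-.0015,.112]
print("tip",t)
for n,x,y in (("scene",sx,sy),("side",dx,dy)):
    print(n,(proj(r.get_calibration(n),t)-[x,y]+.5)*k-.5)
E
python3 look.py 4 230 125 225 140
```

```text
8.45 [0.4736 0.0028 0.1804] [ 1.     -0.0001  0.     -0.0016] [ 0.6532 -0.983  -1.3847] 0.22498762324027397
tip [0.4741 0.0046 0.0684]
scene [312.8575 269.4617]
side [287.0238 291.9241]
```

View pics/scene4.png

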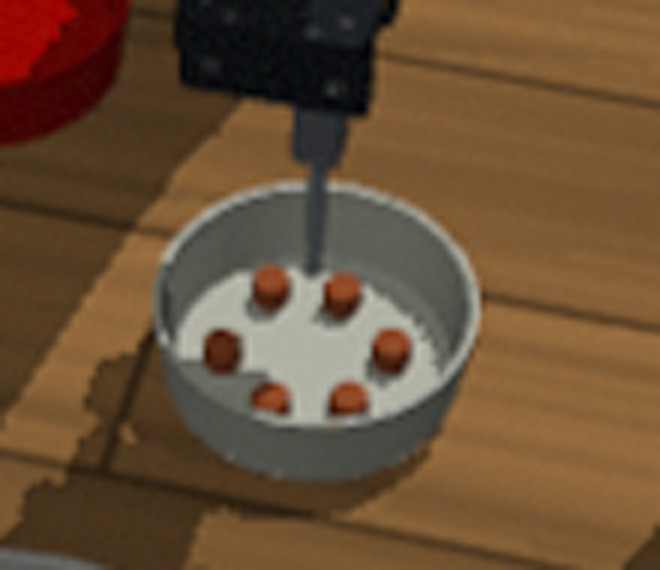

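View pics/side4.png

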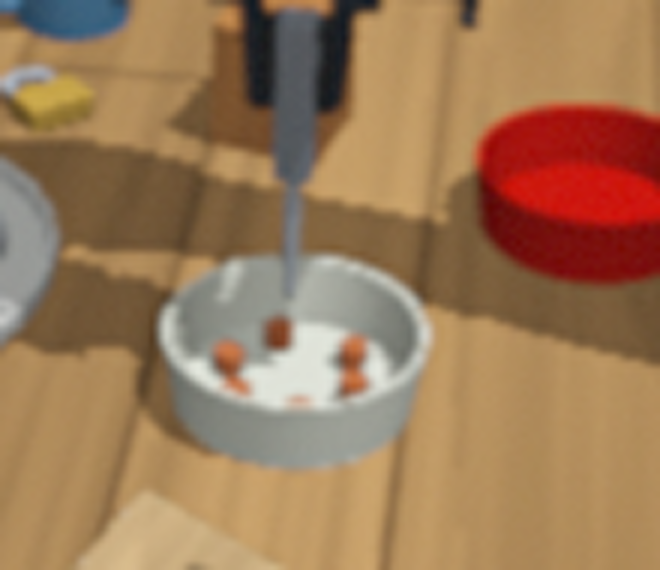

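Run:
```python
from h import *
np.set_printoptions(precision=4,suppress=True)
for n,o,bb in (("scene",(230,125),(157,480,182,426)),("side",(225,140),(158,431,257,408))):
    c=r.get_calibration(n)
    def f(p):
        a=np.linspace(0,6.283,200);q=np.array([(proj(c,(p[0]+.07*np.cos(t),p[1]+.07*np.sin(t),.045))-o+.5)*6-.5 for t in a])
        return np.array([q[:,0].min(),q[:,0].max(),q[:,1].min(),q[:,1].max()])-bb
    s=least_squares(f,[.472,.003],diff_step=1e-3);print(n,s.x,s.fun)
```

```text
scene [0.4692 0.0067] [-3.5019  3.4939 -1.5947  1.0594]
side [0.4697 0.0042] [ 3.0804 -3.0671 -1.5474  1.7372]
```

Emit:
play_rows([
  [0,-3,0,4,0,0,0],
  [0,0,0,10,0,0,0],
  [0,0,0,12,0,0,0],
  [0,0,0,12,0,0,0],
  [0,0,0,10,0,0,0],
  [0,0,0,5,0,0,0],
  [0,0,0,2,0,0,0],
  [0,0,0,0,0,0,0],
])

```text
clock: 9.45
tool_pos: [0.4706, 0.003, 0.1214]
eef_rot: [1.0, -0.0, 0.0, -0.002]
contact_force: [0.2, -0.4, -0.1]
opening: 0.228
```

```bash
python3 look.py 5 230 125 225 140
```

```text
9.55 [0.4706 0.003  0.1216] [ 1.     -0.0001  0.0002 -0.0016] [0.1786 0.4586 0.4653] 0.226466061296772
tip [0.4711 0.0049 0.0096]
scene [310.32   355.8516]
side [289.274  383.4193]
```

View pics/scene5.png

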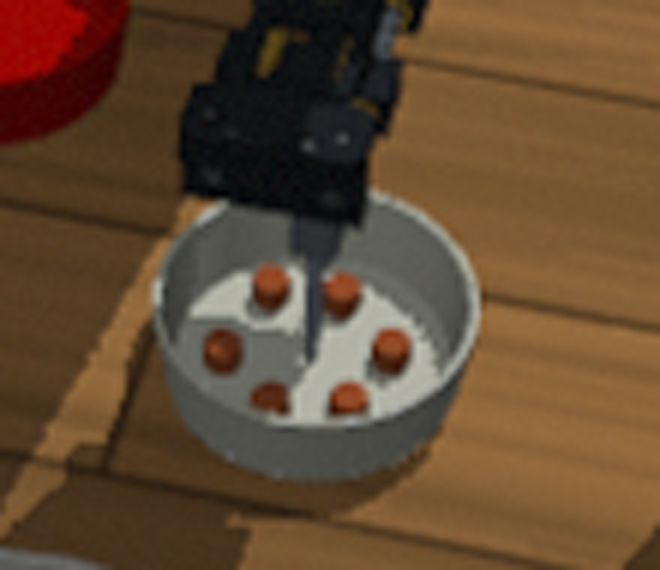

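Emit:
play_rows([
  [0,0,0,-4,0,0,0],
  [0,6,-1.5,0,0,0,0],
  [0,6,-1.5,0,0,0,0],
  [0,6,-1.5,0,0,0,0],
  [0,6,-1.5,0,0,0,0],
  [0,6,-1,0,0,0,0],
  [0,0,0,0,0,0,0],
  [0,0,0,0,0,0,0],
])

```text
clock: 10.55
tool_pos: [0.5038, 0.0107, 0.1265]
eef_rot: [1.0, -0.0, 0.001, -0.002]
contact_force: [0.2, -1.4, -1.5]
opening: 0.221
```

Emit:
play_rows([
  [0,-5.9,-6.9,0,0,0,0],
  [0,-4.7,-6.5,0,0,0,0],
  [0,-6.3,-5.2,0,0,0,0],
  [0,-7.3,-3.3,0,0,0,0],
  [0,-8,-1.4,0,0,0,0],
  [0,-8.1,0.8,0,0,0,0],
  [0,-7.6,2.8,0,0,0,0],
  [0,-6.5,4.7,0,0,0,0],
])

```text
clock: 11.55
tool_pos: [0.4446, 0.0272, 0.1266]
eef_rot: [1.0, 0.0, 0.001, -0.002]
contact_force: [0.2, 0.4, -0.9]
opening: 0.224
```

Emit:
play_rows([
  [0,0.5,7.8,0,0,0,0],
  [0,-2.5,7.3,0,0,0,0],
  [0,-1.4,8,0,0,0,0],
  [0,0.8,8.1,0,0,0,0],
  [0,2.8,7.6,0,0,0,0],
  [0,4.7,6.5,0,0,0,0],
  [0,6.3,5.2,0,0,0,0],
  [0,7.3,3.3,0,0,0,0],
])

```text
clock: 12.55
tool_pos: [0.4646, -0.0319, 0.1265]
eef_rot: [1.0, -0.001, 0.001, -0.001]
contact_force: [0.4, -0.7, -1.1]
opening: 0.223
```

```bash
python3 look.py 6 230 125 225 140
```

```text
12.65 [ 0.4655 -0.0318  0.1265] [ 1.     -0.0012  0.002  -0.0015] [-0.2931  0.0456 -1.147 ] 0.22816239340287364
tip [ 0.4664 -0.03    0.0145]
scene [235.2408 324.9246]
side [305.776  339.3058]
```

View pics/scene6.png

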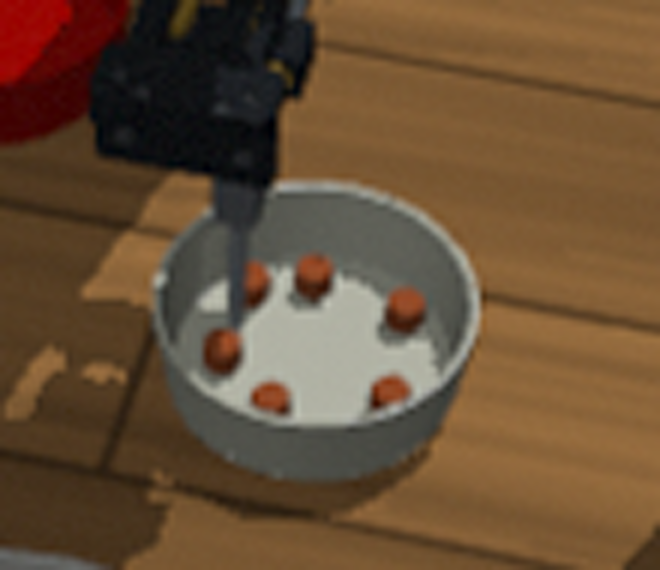

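View pics/side6.png

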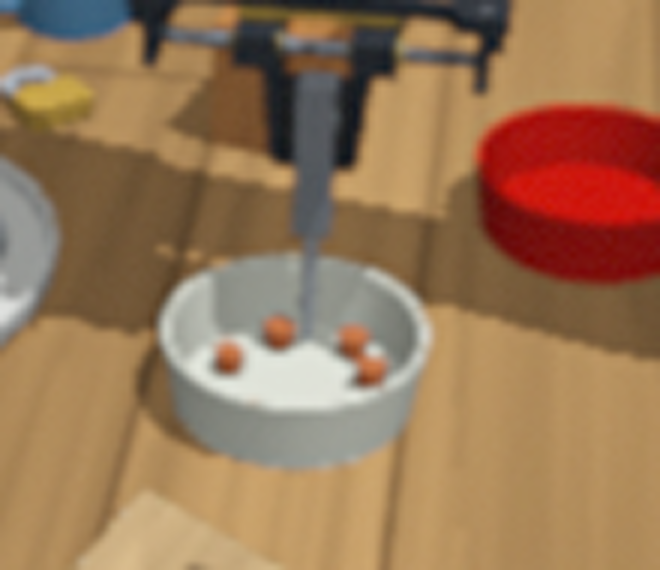

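Emit:
play_rows([
  [0,8,-3.5,0,0,0,0],
  [0,7.6,-2.1,0,0,0,0],
  [0,6.9,-3.9,0,0,0,0],
  [0,5.5,-5.7,0,0,0,0],
  [0,4,-6.9,0,0,0,0],
  [0,2,-7.6,0,0,0,0],
  [0,0,-7.9,0,0,0,0],
  [0,-2.1,-7.6,0,0,0,0],
])

```text
clock: 13.65
tool_pos: [0.4993, 0.0178, 0.1266]
eef_rot: [1.0, -0.0, 0.002, -0.002]
contact_force: [-0.4, -0.1, -0.7]
opening: 0.227
```

Emit:
play_rows([
  [0,-5.8,-5.7,0,0,0,0],
  [0,-6.1,-5.1,0,0,0,0],
  [0,-7.3,-3.3,0,0,0,0],
  [0,-7.8,-1.3,0,0,0,0],
  [0,-7.8,0.8,0,0,0,0],
  [0,-7.4,2.8,0,0,0,0],
  [0,-6,4.7,0,0,0,0],
  [0,-4.5,6.2,0,0,0,0],
])

```text
clock: 14.65
tool_pos: [0.4418, 0.0189, 0.1267]
eef_rot: [1.0, 0.0, 0.001, -0.002]
contact_force: [-0.0, -0.0, -1.7]
opening: 0.221
```

Emit:
play_rows([
  [0,-0.6,8.2,0,0,0,0],
  [0,-0.4,7.8,0,0,0,0],
  [0,1.4,7.8,0,0,0,0],
  [0,3.2,7.3,0,0,0,0],
  [0,5.1,6.1,0,0,0,0],
  [0,6.5,4.6,0,0,0,0],
  [0,7.5,2.5,0,0,0,0],
  [0,8,0.5,0,0,0,0],
])

```text
clock: 15.65
tool_pos: [0.4751, -0.0304, 0.1267]
eef_rot: [1.0, -0.001, 0.002, -0.002]
contact_force: [0.1, -0.3, -1.1]
opening: 0.219
```

Emit:
play_rows([
  [0,7,-3.7,0,0,0,0],
  [0,6.8,-4,0,0,0,0],
  [0,5.5,-5.6,0,0,0,0],
  [0,3.8,-6.9,0,0,0,0],
  [0,2,-7.5,0,0,0,0],
  [0,-0.2,-7.8,0,0,0,0],
  [0,-2.3,-7.5,0,0,0,0],
  [0,-4.1,-6.8,0,0,0,0],
])

```text
clock: 16.65
tool_pos: [0.4954, 0.0243, 0.1268]
eef_rot: [1.0, 0.0, 0.002, -0.002]
contact_force: [-0.3, -0.6, -1.4]
opening: 0.229
```

Emit:
play_rows([
  [0,-6.9,-4,0,0,0,0],
  [0,-7,-3.5,0,0,0,0],
  [0,-7.7,-1.6,0,0,0,0],
  [0,-7.8,0.4,0,0,0,0],
  [0,-7.5,2.5,0,0,0,0],
  [0,-6.4,4.5,0,0,0,0],
  [0,-5,6,0,0,0,0],
  [0,-3,7,0,0,0,0],
])

```text
clock: 17.65
tool_pos: [0.4394, 0.012, 0.1268]
eef_rot: [1.0, 0.0, 0.001, -0.002]
contact_force: [0.4, 0.1, -0.9]
opening: 0.227
```

Emit:
play_rows([
  [0,1,7.6,0,0,0,0],
  [0,1,7.8,0,0,0,0],
  [0,2,7.8,0,0,0,0],
  [0,6,2,0,0,0,0],
  [0,8,-3,0,0,0,0],
  [0,8,-3,0,0,0,0],
  [0,3,-1,0,0,0,0],
  [0,0,0,0,0,0,0],
])

```text
clock: 18.65
tool_pos: [0.4721, -0.0077, 0.1268]
eef_rot: [1.0, -0.0, 0.002, -0.002]
contact_force: [1.0, 0.8, -0.8]
opening: 0.228
```

```bash
python3 look.py 7 230 125 225 140
```

```text
18.75 [ 0.4716 -0.008   0.1268] [ 1.     -0.0005  0.0019 -0.0019] [-0.4631 -0.1045 -0.8077] 0.22603967085935053
tip [ 0.4726 -0.0061  0.0148]
scene [285.3778 345.5713]
side [289.365  363.4544]
```

View pics/scene7.png

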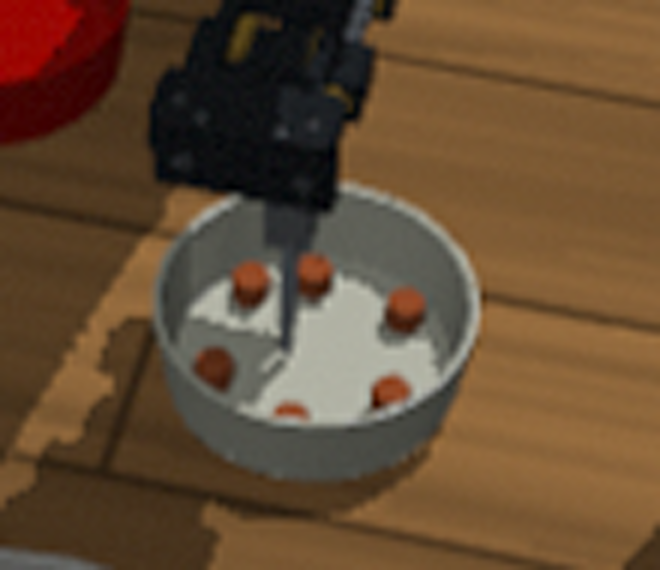

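Emit:
play_rows([
  [0,0,0,-10,0,0,0],
  [0,0,0,-16,0,0,0],
  [0,0,0,-18,0,0,0],
  [0,0,0,-18,0,0,0],
  [0,0,0,-15,0,0,0],
  [0,0,-40,0,0,0,0],
  [0,0,-45,0,0,0,0],
  [0,0,-45,0,0,0,0],
])

```text
clock: 19.75
tool_pos: [0.4701, 0.119, 0.211]
eef_rot: [1.0, -0.006, 0.002, -0.0]
contact_force: [0.3, -0.9, -1.4]
opening: 0.227
```

Emit:
play_rows([
  [0,0,-45,0,0,0,0],
  [0,0,-45,0,0,0,0],
  [0,0,-45,0,0,0,0],
  [0,0,-30,0,0,0,0],
  [0,0,0,0,-0.029,0.082,0],
  [0,0,0,0,-0.029,0.082,0],
  [0,0,0,0,-0.029,0.082,0],
  [0,0,0,0,0,0,0],
])

```text
clock: 20.75
tool_pos: [0.4683, 0.2934, 0.2158]
eef_rot: [0.991, -0.003, 0.127, 0.043]
contact_force: [-0.4, -0.3, -1.4]
opening: 0.226
```

```bash
cat > st.py <<'E'
from h import *
np.set_printoptions(precision=4,suppress=True)
st=r.get_state();Rt=Rn.from_quat(st["eef_rot"]).as_matrix()
ring=np.array([.5087,.2861,.0447]);n=np.array([-.2441,.0859,.9659])
print(st["clock"],st["tool_pos"],"z",Rt[:,2],"force",st["contact_force"],st["opening"])
print("turn needed (tool)",Rt.T@np.cross(Rt[:,2],-n))
off=np.array([.0005,-.0015,.114])
print("tip-to-ring in tool mm",(Rt.T@(ring-st["tool_pos"])-off)*1000)
E
python3 st.py; python3 look.py 8 340 130 200 190
```

```text
20.75 [0.4683 0.2934 0.2158] z [ 0.2524 -0.0851 -0.9639] force [-0.3837 -0.3096 -1.4154] 0.22636454909234718
turn needed (tool) [-0.0008 -0.0085 -0.    ]
tip-to-ring in tool mm [-4.7393 -6.2092 61.7155]
20.85 [0.4706 0.2921 0.2162] [ 0.9909 -0.0056  0.1279  0.0422] [ 0.6048 -0.0778 -1.2702] 0.22422487557280424
tip [0.4995 0.284  0.1083]
scene [347.604 354.91 ]
side [298.6513 282.6884]
```

View pics/scene8.png

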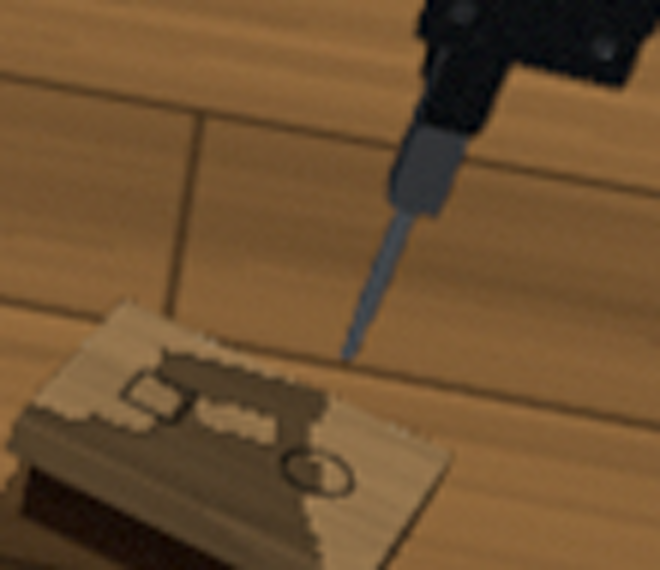

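View pics/side8.png

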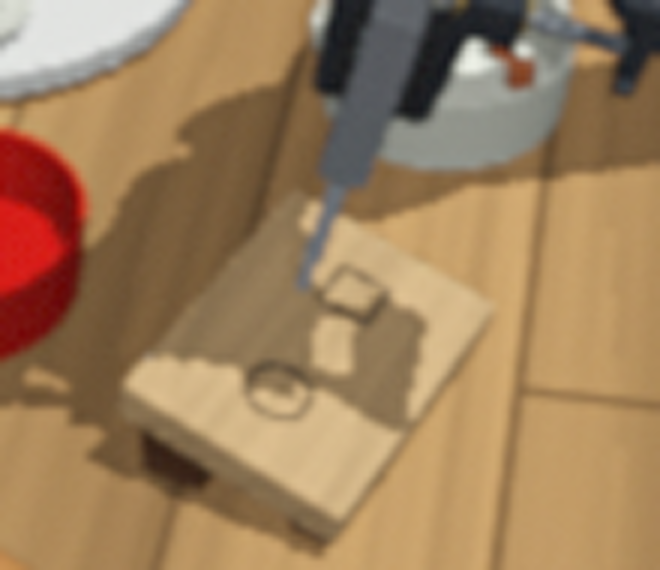

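```bash
python3 - <<'E'
from h import *
np.set_printoptions(precision=4,suppress=True)
S=r.get_calibration("scene");D=r.get_calibration("side");st=r.get_state()
Rt=Rn.from_quat(st["eef_rot"]).as_matrix()
X,e=tri([(S,cp((347,358),(340,130),6)),(D,cp((304,287),(200,190),6))]);print(X,e,Rt.T@(X-st["tool_pos"])*1000)
Q,e=tri([(S,cp((318,472),(340,130),6)),(D,cp((279,389),(200,190),6))]);print("ring",Q,e)
E
python3 st.py
```

```text
[0.4978 0.284  0.1054] 0.26455020283032127 [ -1.8308  -1.6974 114.3012]
ring [0.5086 0.2861 0.0475] 0.25983008507157024
20.85 [0.4706 0.2921 0.2162] z [ 0.253  -0.085  -0.9637] force [ 0.6048 -0.0778 -1.2702] 0.22422487557280424
turn needed (tool) [-0.0009 -0.0092  0.    ]
tip-to-ring in tool mm [-7.2384 -7.4722 61.4127]
```

Emit:
play_rows([
  [0,-6.3,-7.2,0,0,-0.009,0],
  [0,0,0,6,0,0,0],
  [0,0,0,8,0,0,0],
  [0,0,0,8,0,0,0],
  [0,0,0,8,0,0,0],
  [0,0,0,8,0,0,0],
  [0,0,0,2,0,0,0],
  [0,0,0,0,0,0,0],
])

```text
clock: 21.85
tool_pos: [0.4774, 0.2932, 0.1721]
eef_rot: [0.992, -0.009, 0.122, 0.042]
contact_force: [1.5, 0.1, -1.2]
opening: 0.229
```

```bash
python3 look.py 9 340 130 200 190; python3 st.py
```

```text
21.95 [0.4774 0.2934 0.1724] [ 0.9915 -0.0093  0.1223  0.0422] [ 0.5914  0.101  -1.008 ] 0.22469665154748658
tip [0.505  0.2852 0.0642]
scene [324.9353 437.4122]
side [285.8399 361.3257]
21.95 [0.4774 0.2934 0.1724] z [ 0.2418 -0.086  -0.9665] force [ 0.5914  0.101  -1.008 ] 0.22469665154748658
turn needed (tool) [ 0.0001  0.0024 -0.    ]
tip-to-ring in tool mm [-1.1731 -2.5442 17.6304]
```

View pics/scene9.png

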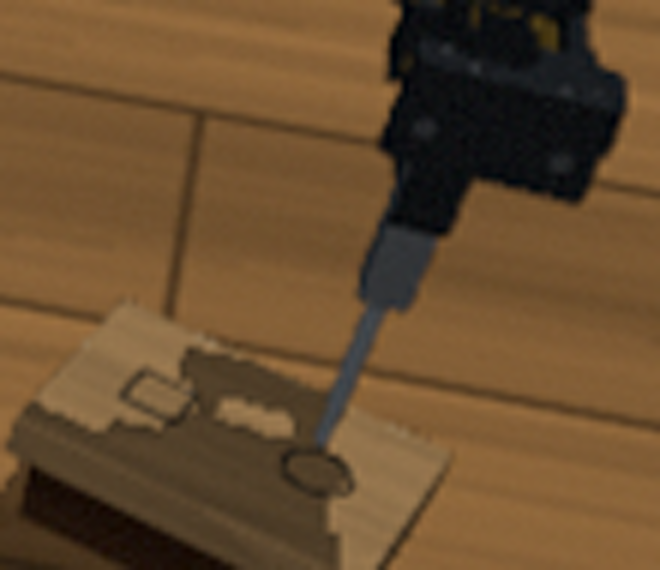

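View pics/side9.png

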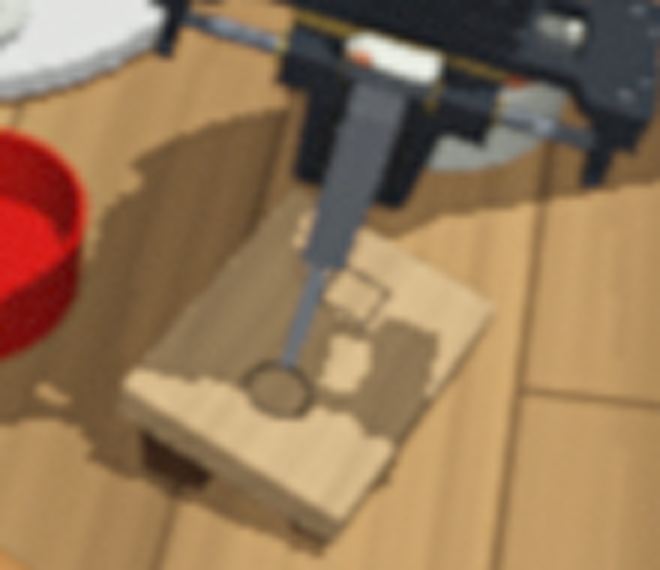

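Run:
```python
from h import *
np.set_printoptions(precision=4,suppress=True)
S=r.get_calibration("scene");D=r.get_calibration("side");st=r.get_state()
Rt=Rn.from_quat(st["eef_rot"]).as_matrix()
X,e=tri([(S,cp((320,445),(340,130),6)),(D,cp((288,367),(200,190),6))]);print(X,e,Rt.T@(X-st["tool_pos"])*1000)
Q,e=tri([(S,cp((318,472),(340,130),6)),(D,cp((279,389),(200,190),6))]);print("ring",Q,e,Rt.T@(Q-X)*1000)
```

```text
[0.5047 0.2841 0.0593] 0.19009905804807659 [ -0.9256  -0.7608 116.695 ]
ring [0.5086 0.2861 0.0475] 0.25983008507157024 [ 0.8267 -3.0215 12.1829]
```

Emit:
play_rows([
  [0,0,-2.7,0,0,0.002,0],
  [0,0,0,2,0,0,0],
  [0,0,0,2,0,0,0],
  [0,0,0,2,0,0,0],
  [0,0,0,2,0,0,0],
  [0,0,0,1,0,0,0],
  [0,0,0,0,0,0,0],
  [0,0,0,0,0,0,0],
])

```text
clock: 22.95
tool_pos: [0.48, 0.2958, 0.1634]
eef_rot: [0.991, -0.009, 0.124, 0.042]
contact_force: [0.7, -1.0, -0.7]
opening: 0.226
```

```bash
python3 look.py 10 340 130 200 190; python3 st.py
```

```text
23.05 [0.48   0.2959 0.1635] [ 0.9914 -0.0092  0.1238  0.0417] [ 0.0475 -0.2403 -1.1825] 0.22129189541700237
tip [0.5079 0.2878 0.0553]
scene [326.0946 458.094 ]
side [278.2906 380.0112]
23.05 [0.48   0.2959 0.1635] z [ 0.2447 -0.085  -0.9659] force [ 0.0475 -0.2403 -1.1825] 0.22129189541700237
turn needed (tool) [-0.001  -0.0006  0.    ]
tip-to-ring in tool mm [-1.824   0.8468  8.5647]
```

View pics/scene10.png

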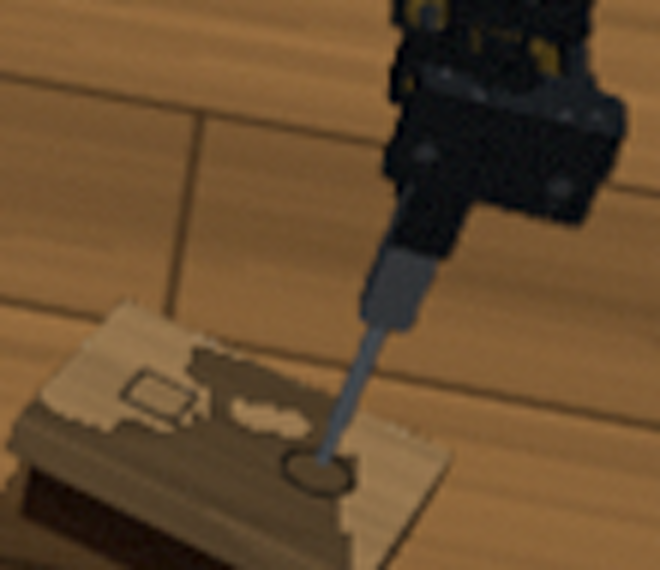

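View pics/side10.png

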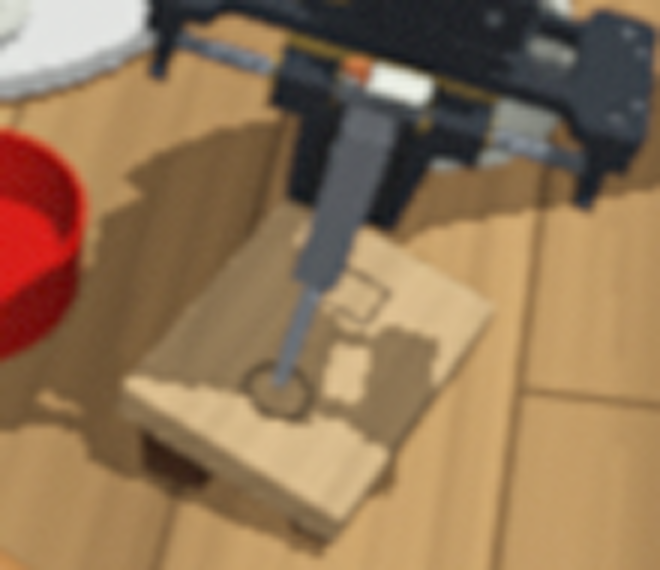

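Emit:
play_rows([
  [0,-1,0,1.5,0,0,0],
  [0,0,0,1.5,0,0,0],
  [0,0,0,1,0,0,0],
  [0,0,0,1,0,0,0],
  [0,0,0,0,0,0,0],
  [0,0,0,0,0,0,0],
  [0,0,0,0,0,0,0],
  [0,0,0,0,0,0,0],
])

```text
clock: 24.05
tool_pos: [0.4802, 0.2955, 0.1583]
eef_rot: [0.991, -0.009, 0.124, 0.042]
contact_force: [-0.1, 0.9, -0.4]
opening: 0.228
```

```bash
python3 look.py 11 340 130 200 190; python3 st.py
```

```text
24.15 [0.4802 0.2956 0.1584] [ 0.9914 -0.0092  0.1239  0.0415] [-0.9996  0.2642  0.2407] 0.22694518240917447
tip [0.5082 0.2876 0.0502]
scene [322.6726 466.3351]
side [277.9061 388.2624]
24.15 [0.4802 0.2956 0.1584] z [ 0.2449 -0.0846 -0.9658] force [-0.9996  0.2642  0.2407] 0.22694518240917447
turn needed (tool) [-0.0013 -0.0008 -0.    ]
tip-to-ring in tool mm [-0.8211  1.0263  3.5498]
```

View pics/scene11.png

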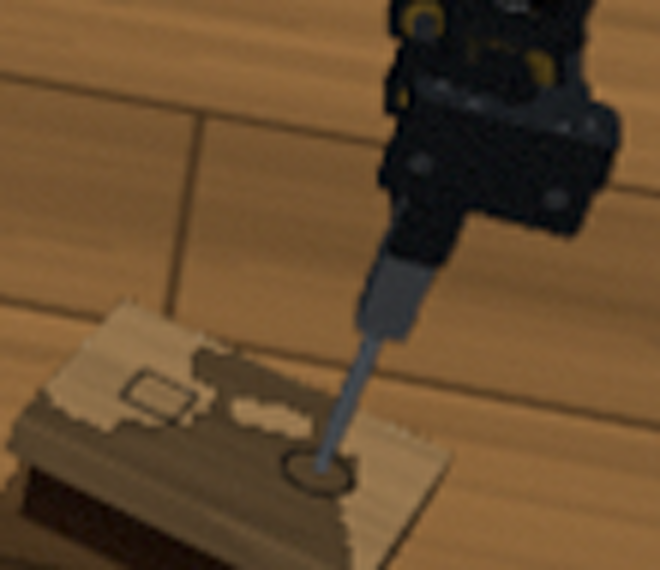

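Emit:
play_rows([
  [0,0,0,1,0,0,0],
  [0,0,0,1,0,0,0],
  [0,0,0,1,0,0,0],
  [0,0,0,0.5,0,0,0],
  [0,0,0,0,0,0,0],
  [0,0,0,0,0,0,0],
  [0,0,0,0,0,0,0],
  [0,0,0,0,0,0,0],
])

```text
clock: 25.15
tool_pos: [0.4811, 0.2952, 0.155]
eef_rot: [0.991, -0.009, 0.124, 0.042]
contact_force: [-0.4, -0.4, 1.0]
opening: 0.227
```

```bash
cat > favg.py <<'E'
from h import *
np.set_printoptions(precision=3,suppress=True)
n=np.array([-.2441,.0859,.9659]);F=[]
for i in range(6):
    r.snapshot("wrist"); F.append(r.get_state()["contact_force"])
F=np.array(F);print(F.mean(0),F@n,(F@n).mean())
E
python3 favg.py; python3 st.py
```

```text
[-0.86  -0.131  0.969] [1.399 2.102 1.396 1.121 0.315 0.472] 1.1343630110607446
25.45 [0.4811 0.2953 0.155 ] z [ 0.245  -0.0846 -0.9658] force [-0.8721  0.6011  0.2148] 0.22164721611251822
turn needed (tool) [-0.0013 -0.0008 -0.    ]
tip-to-ring in tool mm [-0.8287  1.0104  0.0283]
```

Emit:
play_rows([
  [0,0,0,1,0,0,0],
  [0,0,0,1,0,0,0],
  [0,0,0,0.3,0,0,0],
  [0,0,0,0,0,0,0],
  [0,0,0,0,0,0,0],
  [0,0,0,0,0,0,0],
  [0,0,0,0,0,0,0],
  [0,0,0,0,0,0,0],
])

```text
clock: 26.45
tool_pos: [0.4816, 0.2951, 0.1527]
eef_rot: [0.991, -0.009, 0.124, 0.042]
contact_force: [-1.0, 0.1, 2.2]
opening: 0.229
```

```bash
python3 favg.py; python3 favg.py; python3 st.py; python3 look.py 12 340 130 200 190
```

```text
[-1.245 -0.16   1.997] [2.848 1.689 2.169 2.039 2.677 1.895] 2.2193447851968044
[-1.22  -0.102  2.25 ] [1.729 2.19  2.418 2.637 2.756 3.043] 2.4619773522950594
27.05 [0.4817 0.295  0.1527] z [ 0.2451 -0.0846 -0.9658] force [-0.8539 -0.0906  2.9423] 0.2249490197440855
turn needed (tool) [-0.0014 -0.0009  0.    ]
tip-to-ring in tool mm [-0.8709  1.001  -2.2784]
27.15 [0.4816 0.295  0.1527] [ 0.9914 -0.0092  0.124   0.0415] [-1.6867  0.4945  1.7272] 0.22241040713102986
tip [0.5096 0.287  0.0445]
scene [317.972  477.4787]
side [274.9323 396.5824]
```

View pics/scene12.png

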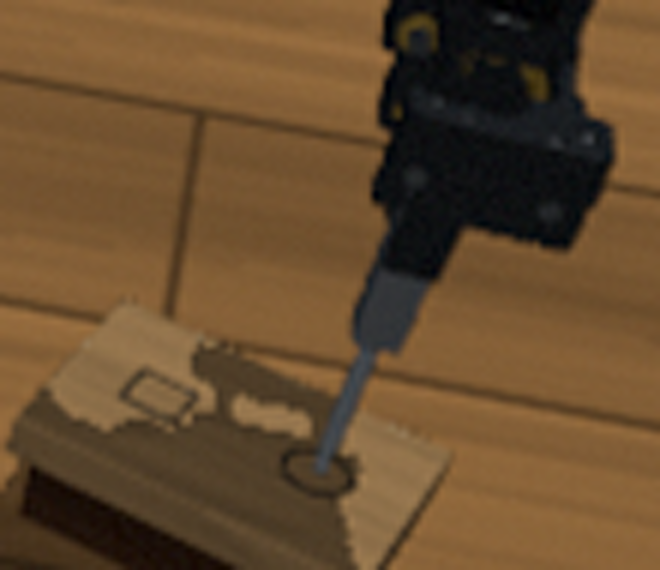

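View pics/side12.png

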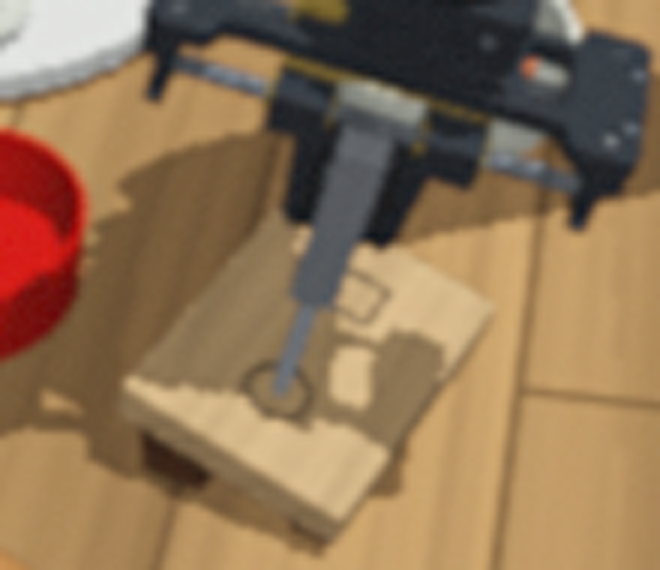

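Run:
```python
from h import *
n=np.array([-.2441,.0859,.9659]);p=np.array([.509,.2865,.046])
for nm,o,obs in (("scene",(340,130),[(322,470),(370,350),(402,280)]),("side",(200,190),[(282,393),(314,306),(366,140)])):
    c=r.get_calibration(nm);q=[(proj(c,p+n*h)-o+.5)*6-.5 for h in (0,.07,.12)]
    a=q[2]-q[0];b=np.subtract(obs[2],obs[0]);print(nm,np.round(q,0).tolist(),np.degrees(np.arctan2(*a)),np.degrees(np.arctan2(*b)),np.degrees(np.arctan2(*np.subtract(obs[1],obs[0]))))
cv2.imwrite("pics/scene_end.png",cv2.resize(r.snapshot("scene")[130:230,220:340,::-1],None,fx=6,fy=6,interpolation=cv2.INTER_CUBIC))
```

```text
scene [[318.0, 474.0], [375.0, 336.0], [418.0, 230.0]] 157.5413496312363 157.16634582208246 158.19859051364818
side [[277.0, 393.0], [313.0, 288.0], [342.0, 207.0]] 160.66244957356218 161.6330176689383 159.80566575481603
```

View pics/scene_end.png

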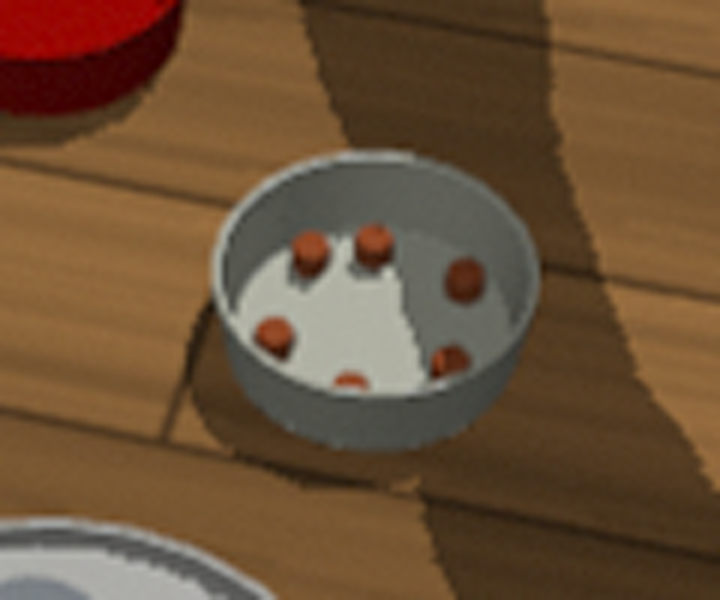

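All six beads are in the bowl. The pen axis matches the board normal to about 1° in both views, and the tip is near the ring's middle with about 3.6 N on the board. I'm handing in now.

```bash
python3 -c "
from plant import r
print(r.finish_job())"
```

```text
the job is handed in; nothing more can be done
None
```

I lifted the pen out of its stand, stirred its tip through the beads, and pressed it on the ring. I handed the job in with the pen still held there, at about 27 s of the 64 s allowed; no verdict came back.

**Stirring:** I made about two and a half rounds at roughly 31–35 mm from the bowl's middle. The tip was about 12 mm above the table, and beads visibly shifted.

**Last checks:**
- **Position:** the tip sits inside the ring, an estimated 1–2 mm from its middle.
- **Squareness:** the tool is square to the board as I measured it. The pen's line in both camera views agrees to about 1°.
- **Push:** the force on the board is about 3.6 N, which puts the sprung tip about 6–7 mm in. The force readings scatter by about ±0.7 N. I took the no-contact level from earlier readings with the pen in the air.
- **Beads and other things:** all six beads are in the bowl. I did not touch any bystander that I know of, but I did not check their positions again at the end.

**Disagreements:**
- **Pen length:** the length from hand to tip came out as 112 mm from the grasp and 113–117 mm from the pictures, so I set the final push by force, not by height.
- **Bowl floor:** the tip seems to have lightly touched the bowl floor on the first dip, so I raised it 5 mm before stirring.

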